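Close the specimen canister with its double lid and lift off the outer cover

ROBOT

A 7-joint arm with a two-finger parallel gripper is mounted at the origin on the work surface. World frame = base frame: x ahead of the robot, y to its left, z up, the work surface at z = 0. Lengths are in m, angles in rad, forces in N, time in s.
With the tool pointing down it reaches from about 0.4 to 0.875 m from the base axis. Payload 19.3 kg.
Tool frame: the origin (TCP) lies midway between the tips of the shut fingers; the grasp point (between the pads) lies 19 mm behind it; z points along the fingers, y is the direction in which the jaws open and shut (so a half turn about z gives the same grasp; the last joint's range is limited). The gripper opens to 85 mm and grips with 20 to 120 N. Pads are 22 mm wide; open, the fingers measure 114 mm over their backs; the gripper's body (76 mm by 85 mm) begins 54 mm behind the grasp point. The pads swing forward as they close: fully open they stand 13 mm farther back than shut.
Start: joints at [1.04, 0.521, -0.036, 1.599, 0.021, 1.021, -0.113], TCP at [0.278, -0.56, 0.231] pointing down, gripper open.
Joint ranges: [-2.91, 2.91], [-0.3, 2.13], [-1.5, 1.42], [0.17, 2.43], [-1.26, 4.41], [0.16, 1.93], [-2.52, 2.52]. Speed limits (rad/s): [1.89, 1.89, 2.39, 2.39, 3.01, 3.01, 3.01].

INTERFACE

Orientations are given as [roll, pitch, yaw] about the fixed x, y, z axes, in that order (R = Rz(yaw) Ry(pitch) Rx(roll)).
In Python, from workcell import bot, eyes gives the robot as it stands. The module is installed in compiled form; this text tells all that it offers.
- The arm moves only by the shell command python3 -m jog 'ROWS' [FORCE]. ROWS is JSON, a list of rows, each an object with "delta_pos": the shift along the world's x, y, z in mm, a list of three; "spin": the turn about the world's z in rad; "claw": the closure, from 0 (fully open) to 1 (shut). In form: [{"delta_pos": [tx, ty, tz], "spin": spin, "claw": claw}, ...]. A call has 1 to 8 rows; each row is the pose to reach, as a shift and turn from the pose measured when the call began; what a row does not reach only later rows make up. A row lasts 1/10 s, in which the tool goes at most 50 mm and 8.59 degrees, less where a joint would pass 70% of its speed; a pose out of reach is approached as far as the arm can. A call with a gripper value outside its range is refused whole. The fingers move at their own pace and stop on an object; FORCE is the grip in N (left out, the last holds). Time passes only in rows, so rows that repeat a pose let the fingers close. It gives the time, the measured TCP pose, the force and the opening at its end, in the units of the state.
- bot.observe(): the state, without advancing time (a new reading comes with each control period).
- eyes.grab_frame(name): name is "side" or "top"; returns the picture (384x512x3 uint8, blue, green, red); there is no depth.
- eyes.camera_params(name): a dict with "fx", "fy", "cx", "cy" (pixels), "origin" and "attitude" of the camera in the world. Camera axes: x right, y up, looking along -z (the intrinsics and any distortion apply to the point x, -y, -z); pixel columns grow to the right and rows downward; lengths in m; the calibration is good to about 2 mm. A picture is of the moment at which its call begins. camera_params takes no time and is no camera call.
- bot.job_done(): hands the job in, once; it reports no verdict.
The state is a dict: "clock": time; "qpos": joint angles; "qd": joint speeds; "joint_efforts": joint torques, N m; "position": TCP position; "tool_rot": TCP orientation; "force": force on the tool from outside, world axes, zero at the start; "moment": the same for the moment, N m; "grip_width": finger opening in m.
Only numpy, scipy, OpenCV 4.12 (cv2) and the standard library are available. Lean on these libraries where they do the work, as an engineer would, in place of code of your own. Each camera call takes 0.05 s, during which the arm holds its last target. There are 200 camera calls.

TASK

Take the spatula off the mouth of the steel canister and lay it flat in the white instrument tray. Then carry the nested double lid, both lids together by the inner lid's black knob, from its low stand to the canister, lower it until the inner lid is fully seated in the mouth, let go of the knob, grip the outer lid by its collar and raise it alone off the knob, leaving the inner lid seated. Finish holding the outer lid level in the air with its whole rim higher than the top of the knob; do not drop the lids onto the canister, and do not knock over the two vials.

Things in the scene. Friction and masses are not known exactly. Their poses are not given: they have to be found in the camera images.
- canister: Loose open round steel canister standing on the bench, 100 mm outside diameter (dark foot band 103), 92 mm inside diameter, 90 mm high, 1.3 kg. Origin: centre of its underside; z up to the mouth (rim at z = 90 mm).
- lid_stand: Low lid stand fixed to the bench: a grey plastic ring, 100 mm outside and 92 mm inside diameter, 30 mm high, on a 130 mm square foot 4 mm thick. At the start it carries the nested lids. Origin: centre of its underside, z up. Canister, stand and tray can be in any order from left to right.
- inner_lid: Aluminium inner lid, 250 g: flange 104 mm across, 6 thick, resting on the rim; plug below, 84 mm across, 14 deep, tapered to 70; on its axis an upright black knob, diameter 18 mm, top 72 mm above the origin, standing 32 mm out of the outer lid's collar: lifting it lifts both lids. Origin: centre of the flange's underside (seated: 90 mm above the canister's origin); z up.
- outer_lid: Steel outer lid, about 220 g, loose on the inner lid's flange: plate 120 mm across, 4 thick; skirt (inside diameter 112) hanging 14 mm below the plate; on top a round open collar, 52 mm outside, 40 inside, 30 high, around a hole. Origin: centre of the plate's underside (6 mm above the inner lid's origin when nested); z up; collar from z = 4 to 34 mm.
- spatula: Flat steel lab spatula, 190 mm long, about 70 g, lying across the canister's mouth, its middle near the mouth's centre. Handle 14 mm wide, 10 high from x = -90 to 40 mm, then a neck 8 wide, 5 high, and a blade 30 wide, 4 high that ends at x = 100. Origin: on the underside, near the balance point; x towards the blade, z up.
- tray: White open instrument tray fixed to the bench, 250 mm long (its x) by 110 mm wide (its y), 18 mm high, walls and floor 4 mm thick. Origin: centre of its underside; z up (inner floor at z = 4 mm).
- vial_a: Small capped sample vial, 28 mm in diameter and 55 mm high, standing to the robot's left between two of the task's places. Origin: centre of its underside, z up.
- vial_b: A like vial on the robot's right, 28 mm in diameter and 55 mm high. Origin: centre of its underside, z up.
Mind the look-alikes: they are no part of the job. What is shaped like the outer_lid but red is not meant. Leave any red look-alike of the canister alone.

How it is judged:
By the outcome, as a careful person would: the job done as asked, in the order asked, and still so for the second after the job is handed in, while the arm keeps its last pose, push and grip.
It also fails if it takes over 69 s, if anything falls off the work surface, if the arm or the gripper's body presses on something with over 40 N, if the wrist force passes 120 N, or if a joint passes its speed limit or range.

## Working session

There is one attempt and no reset: what is moved stays moved. The work goes in short steps, Python scripts to look and compute and a shell command to move; the robot and the scene stay as the last step left them, time stands still between calls to the robot, and variables do not carry over. Pictures are saved under pics/ and viewed, about 8 in all and at most 12, crops included, and the job is handed in when it is done.

```bash
mkdir -p pics
python3 - <<'E'
from workcell import bot, eyes
import cv2
s=bot.observe(); print({k:s[k] for k in("clock","position","tool_rot","force","grip_width")})
for n in("top","side"):
    print(n,eyes.camera_params(n)); cv2.imwrite(f"pics/{n}0.png",eyes.grab_frame(n))
E
```

```text
{'clock': 0.0, 'position': array([ 0.27775476, -0.55950537,  0.23071907]), 'tool_rot': array([-3.14041906e+00,  6.24878971e-05,  4.60840501e-01]), 'force': array([-0.07695777,  0.11997466,  0.19055831]), 'grip_width': 0.08553788175729456}
top {'fx': 464.69498071576857, 'fy': 464.69498071576857, 'cx': 255.88399966654924, 'cy': 186.39582242667652, 'origin': array([0.26217972, 0.07540752, 1.47338344]), 'attitude': array([ 0.16258985, -0.00323863, -1.60086493])}
side {'fx': 400.96378210960177, 'fy': 400.96378210960177, 'cx': 258.6603717747692, 'cy': 198.47721178004485, 'origin': array([-0.09934105,  0.6950092 ,  0.60652242]), 'attitude': array([ 1.03790183,  0.00466822, -2.37742483])}
```

View pics/top0.png

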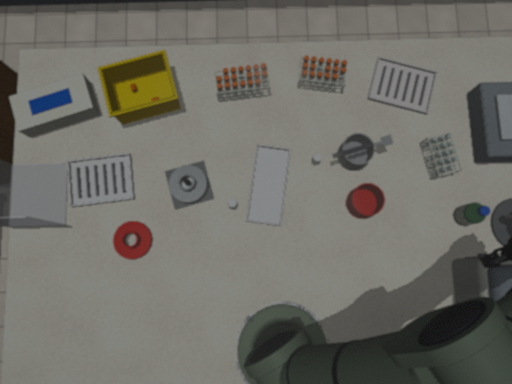

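View pics/side0.png

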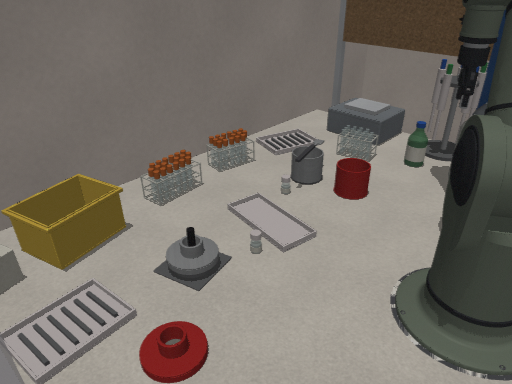

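Top view: canister and spatula at (355,152), with the red pot look-alike at (365,200). The nested lids are on the stand at (188,183), with the red lid look-alike at (132,240). The plain white tray is at (268,185), and the slotted racks at (100,180) and (402,85) are not it. The vials are at (233,204) and (316,159). The steel, non-red items fit the description; I'll confirm that in an enlarged crop.

```bash
cat > h.py <<'E'
import numpy as np, cv2
from scipy.spatial.transform import Rotation as R
from workcell import bot, eyes
def cam(n):
    p=eyes.camera_params(n); return p,R.from_euler('xyz',p['attitude']).as_matrix()
def ray(n,u,v,z):
    p,M=cam(n); d=M@np.array([(u-p['cx'])/p['fx'],-(v-p['cy'])/p['fy'],-1]); o=p['origin']
    return o+d*(z-o[2])/d[2]
def proj(n,X):
    p,M=cam(n); c=M.T@(np.array(X)-p['origin']); return np.array([p['cx']+p['fx']*c[0]/-c[2],p['cy']-p['fy']*c[1]/-c[2]])
def crop(img,u0,v0,w,h,k):
    return cv2.resize(img[v0:v0+h,u0:u0+w],None,fx=k,fy=k,interpolation=cv2.INTER_CUBIC)
def circ(n,x,y,z,r):
    return np.array([proj(n,[x+r*np.cos(a),y+r*np.sin(a),z]) for a in np.linspace(0,2*np.pi,40)])
def grid(im,u0,v0,k,st=10):
    h,w=im.shape[:2]
    for u in range(-(-u0//st)*st,u0+w//k,st):
        x=int((u-u0+.5)*k); cv2.line(im,(x,0),(x,8),(0,0,255),1); cv2.putText(im,str(u),(x,20),0,.35,(0,0,255))
    for v in range(-(-v0//st)*st,v0+h//k,st):
        y=int((v-v0+.5)*k); cv2.line(im,(0,y),(8,y),(0,0,255),1); cv2.putText(im,str(v),(10,y),0,.35,(0,0,255))
    return im
E
python3 - <<'E'
from h import *
t=cv2.imread('pics/top0.png');s=cv2.imread('pics/side0.png')
P=[]
for im,u,v in((t,325,125),(t,155,155),(s,265,135),(s,150,220)):
    P.append(grid(crop(im,u,v,80,60,5),u,v,5))
cv2.imwrite('pics/c1.png',np.vstack([np.hstack(P[:2]),np.hstack(P[2:])]))
E
```

```text
(no output)
```

View pics/c1.png

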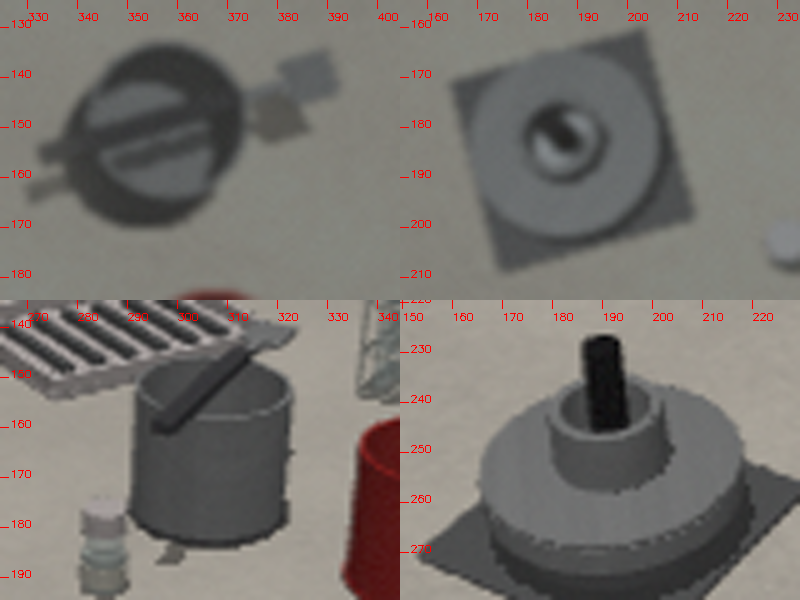

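Run:
```python
from h import *
from scipy.optimize import least_squares
def ext(n,x,y,parts):
    P=np.vstack([circ(n,x,y,z,r) for z,r in parts]); return np.r_[P.min(0),P.max(0)]
def fit(name,parts,obs,x0):
    def res(p):
        o=[]
        for n,e in obs.items():
            E=ext(n,p[0],p[1],parts); o+= [a-b for a,b in zip(E,e) if b is not None]
        return np.array(o)
    r=least_squares(res,x0); print(name,r.x.round(4),r.fun.round(1))
    for n in obs:
        q=least_squares(lambda p:[a-b for a,b in zip(ext(n,p[0],p[1],parts),obs[n]) if b is not None],x0); print('  ',n,q.x.round(4))
    return r.x
N=None
fit('can',[(0,.0515),(.09,.05)],{'top':(336.5,133,373.3,170),'side':(291,146.8,322.3,184)},[.5,-.2])
fit('outer',[(.04,.06),(.022,.06)],{'top':(168.7,163.5,207,202.5),'side':(165.5,236,218.5,N)},[.4,.3])
print('knob',ray('top',185.5,180.5,.102),ray('side',189.7,227.5,.102))
for z,n,a in((.1,'handle',('top',332,155)),(.094,'blade end',('top',386,139.5)),(.1,'sideh',('side',297.5,159))): print(n,ray(*a,z))
for u,v in((258,146),(289,149),(279,225),(247,221)): print('tray',ray('top',u,v,.018))
for u,v in((233,204),(316,159)): print('vial',ray('top',u,v,.055))
for u,v in((365,200),(132,240)): print('red',ray('top',u,v,.05))
for u,v in((389,141),): print(ray('top',u,v,.05))
t=cv2.imread('pics/top0.png')
im=np.hstack([grid(crop(t,243,140,52,92,6),243,140,6),grid(crop(t,325,125,72,92,6),325,125,6)]); 
cv2.imwrite('pics/c2.png',im)
```

```text
can [ 0.5976 -0.2506] [-0.8 -0.5  0.6  0.6 -1.  -1.3  1.   0.6]Traceback (most recent call last):
  File "<stdin>", line 16, in <module>
  File "<stdin>", line 13, in fit
    return func(*args, **kwargs)
    result = trf(vector_fun.fun, vector_fun.jac, x0, f0, J0, lb, ub, ftol, xtol,
                 gtol, max_nfev, x_scale, loss_function, tr_solver,
                 tr_options.copy(), verbose, callback=callback_wrapped)
    return trf_no_bounds(
        fun, jac, x0, f0, J0, ftol, xtol, gtol, max_nfev, x_scale,
        loss_function, tr_solver, tr_options, verbose, callback=callback)
    J = jac(x)
    self._update_jac()
    ~~~~~~~~~~~~~~~~^^
    self.J = self.jac_wrapped(xp_copy(self.x), f0=self.f)
             ~~~~~~~~~~~~~~~~^^^^^^^^^^^^^^^^^^^^^^^^^^^^
    J, dct = approx_derivative(
             ~~~~~~~~~~~~~~~~~^
        self.fun,
        ^^^^^^^^^
    ...<2 lines>...
        **self.finite_diff_options,
        ^^^^^^^^^^^^^^^^^^^^^^^^^^^
    )
    ^
    J, _nfev = _dense_difference(fun_wrapped, x0, f0, h,
               ~~~~~~~~~~~~~~~~~^^^^^^^^^^^^^^^^^^^^^^^^
             
[... 440 characters left out ...]
^^^
    return self.f(x, *self.args, **self.kwargs)
           ~~~~~~^^^^^^^^^^^^^^^^^^^^^^^^^^^^^^
  File "<stdin>", line 13, in <lambda>
  File "<stdin>", line 4, in ext
  File "h.py", line 14, in circ
    return np.array([proj(n,[x+r*np.cos(a),y+r*np.sin(a),z]) for a in np.linspace(0,2*np.pi,40)])
                     ~~~~^^^^^^^^^^^^^^^^^^^^^^^^^^^^^^^^^^^
  File "h.py", line 10, in proj
    p,M=cam(n); c=M.T@(np.array(X)-p['origin']); return np.array([p['cx']+p['fx']*c[0]/-c[2],p['cy']-p['fy']*c[1]/-c[2]])
        ~~~^^^
  File "h.py", line 5, in cam
    p=eyes.camera_params(n); return p,R.from_euler('xyz',p['attitude']).as_matrix()
ValueError: time passes only in moves, steps and waits
```

```bash
sed -i 's/^def cam/import functools\n@functools.cache\ndef cam/' h.py
python3 - <<'E'
from h import *
from scipy.optimize import least_squares
def ext(n,x,y,parts):
    P=np.vstack([circ(n,x,y,z,r) for z,r in parts]); return np.r_[P.min(0),P.max(0)]
def fit(name,parts,obs,x0):
    for ns in (list(obs),*[[k] for k in obs]):
        q=least_squares(lambda p:[a-b for n in ns for a,b in zip(ext(n,p[0],p[1],parts),obs[n]) if b is not None],x0); print(name,ns,q.x.round(4),q.fun.round(1))
N=None
fit('can',[(0,.0515),(.09,.05)],{'top':(336.5,133,373.3,170),'side':(291,146.8,322.3,184)},[.5,-.2])
fit('outer',[(.04,.06),(.022,.06)],{'top':(168.7,163.5,207,202.5),'side':(165.5,236,218.5,N)},[.4,.3])
print('knob',ray('top',185.5,180.5,.102),ray('side',189.7,227.5,.102))
for z,n,a in((.1,'handle',('top',332,155)),(.094,'blade end',('top',386,139.5)),(.1,'sideh',('side',297.5,159))): print(n,ray(*a,z))
for u,v in((258,146),(289,149),(279,225),(247,221)): print('tray',ray('top',u,v,.018))
for u,v in((233,204),(316,159)): print('vial',ray('top',u,v,.055))
for u,v in((365,200),(132,240)): print('red',ray('top',u,v,.05))
t=cv2.imread('pics/top0.png')
im=np.hstack([grid(crop(t,243,140,52,92,6),243,140,6),grid(crop(t,325,125,72,92,6),325,125,6)]); 
cv2.imwrite('pics/c2.png',im)
E
```

```text
can ['top', 'side'] [ 0.5976 -0.2506] [-0.8 -0.5  0.6  0.6 -1.  -1.3  1.   0.6]
can ['top'] [ 0.5978 -0.2507] [-0.7 -0.5  0.7  0.5]
can ['side'] [ 0.5968 -0.2496] [-1.  -1.2  1.   0.8]
outer ['top', 'side'] [0.5152 0.2774] [-0.4  0.4  0.2 -0.1 -0.3 -0.6  0.3]
outer ['top'] [0.5157 0.277 ] [-0.3  0.2  0.3 -0.2]
outer ['side'] [0.5134 0.2787] [-0.4 -0.1  0.4]
knob [0.51101883 0.27440076 0.102     ] [0.51774117 0.27473252 0.102     ]
handle [ 0.57678339 -0.16925549  0.1       ]
blade end [ 0.62187751 -0.33841904  0.094     ]
sideh [ 0.57267464 -0.17011661  0.1       ]
tray [0.63221118 0.05274614 0.018     ]
tray [ 0.61937833 -0.04663485  0.018     ]
tray [ 0.37607742 -0.00515753  0.018     ]
tray [0.39159752 0.094666   0.018     ]
vial [0.44187864 0.13577309 0.055     ]
vial [ 0.57576575 -0.12654711  0.055     ]
red [ 0.44286231 -0.27212954  0.05      ]
red [0.34129846 0.44565967 0.05      ]
```

View pics/c2.png

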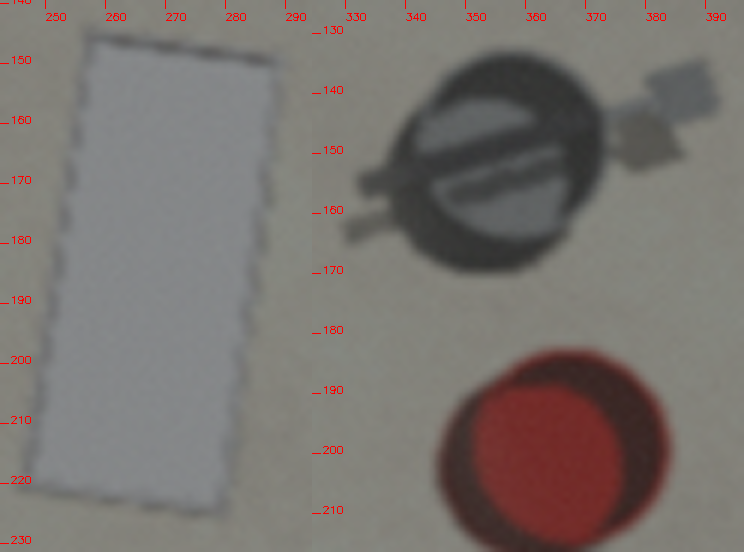

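Crops confirm it. The spatula runs from (332,155) to (391,138), about 191 mm long, which fits. The tray corners give a centre near (0.505, 0.024) with its axis at −0.17 rad. Both cameras agree on the canister at (0.598, −0.251) and the lids at (0.515, 0.277). I can move now.

```bash
python3 -m jog '[{"delta_pos":[20,20,30],"spin":0.14,"claw":0.6},{"delta_pos":[60,55,50],"spin":0.28,"claw":0.6},{"delta_pos":[95,90,50],"spin":0.42,"claw":0.6},{"delta_pos":[130,123,50],"spin":0.56,"claw":0.6},{"delta_pos":[165,156,50],"spin":0.7,"claw":0.6},{"delta_pos":[200,189,50],"spin":0.84,"claw":0.6},{"delta_pos":[235,222,40],"spin":0.98,"claw":0.6},{"delta_pos":[270,255,30],"spin":1.12,"claw":0.6}]' 40
python3 -c "
from h import *
s=bot.observe();print(s['position'],s['tool_rot'],s['grip_width'],s['clock'])
h=ray('top',332,155.2,.1);b=ray('top',391.2,138.2,.094);d=b-h;d[2]=0;print(h,b,np.linalg.norm(d));d/=np.linalg.norm(d);print(np.arctan2(d[1],d[0]),h+.09*d,b-.1*d)
"
```

```text
clock: 0.9
position: [0.5489, -0.303, 0.2606]
tool_rot: [-3.141, 0.0, 1.586]
force: [0.2, -0.7, 0.2]
grip_width: 0.0338
[ 0.54894583 -0.3030409   0.26060269] [-3.14086938e+00  2.63210940e-04  1.58638569e+00] 0.0338087729546628 0.9
[ 0.57616318 -0.16922035  0.1       ] [ 0.62550797 -0.35466474  0.094     ] 0.19189718551487966
-1.310732882827895 [ 0.59930594 -0.25619398  0.1       ] [ 0.59979379 -0.25802737  0.094     ]
```

```bash
python3 -m jog '[{"delta_pos":[25,23,-30],"spin":0.13,"claw":0.6},{"delta_pos":[50,46,-60],"spin":0.245,"claw":0.6},{"delta_pos":[50,46,-100],"spin":0.245,"claw":0.6},{"delta_pos":[50,46,-130],"spin":0.245,"claw":0.6},{"delta_pos":[50,46,-140],"spin":0.245,"claw":0.6},{"delta_pos":[50,46,-140],"spin":0.245,"claw":0.6}]'
python3 - <<'E'
from h import *
t=eyes.grab_frame('top');s=eyes.grab_frame('side')
cv2.imwrite('pics/c3.png',np.hstack([grid(crop(t,320,115,80,75,5),320,115,5),grid(crop(s,260,90,80,75,5),260,90,5)]))
E
```

```text
clock: 1.5
position: [0.5983, -0.2569, 0.1196]
tool_rot: [-3.139, -0.001, 1.831]
force: [0.4, 0.4, 0.5]
grip_width: 0.0342
```

View pics/c3.png

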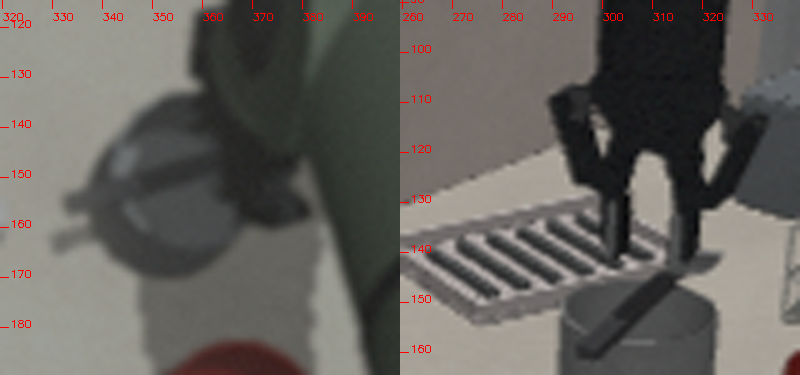

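The fingers, with tips at side (301,142) and (315,142), straddle the handle centrally over the mouth. Next: descend and grip.

```bash
python3 -m jog '[{"delta_pos":[1,0,-25],"spin":0,"claw":0.6},{"delta_pos":[1,0,-42],"spin":0,"claw":0.6},{"delta_pos":[1,0,-42],"spin":0,"claw":0.6},{"delta_pos":[1,0,-42],"spin":0,"claw":1},{"delta_pos":[1,0,-42],"spin":0,"claw":1},{"delta_pos":[1,0,-42],"spin":0,"claw":1},{"delta_pos":[1,0,-42],"spin":0,"claw":1}]' 50
python3 -m jog '[{"delta_pos":[0,0,10],"spin":0,"claw":1},{"delta_pos":[0,0,40],"spin":0,"claw":1},{"delta_pos":[0,0,80],"spin":0,"claw":1},{"delta_pos":[0,0,80],"spin":0,"claw":1}]'
```

```text
clock: 2.3
position: [0.6011, -0.2576, 0.0812]
tool_rot: [3.14, 0.002, 1.831]
force: [-1.2, 0.2, 7.9]
grip_width: 0.0129
clock: 2.7
position: [0.6035, -0.2582, 0.1672]
tool_rot: [3.134, 0.006, 1.831]
force: [0.4, 0.1, -1.3]
grip_width: 0.0126
```

```bash
python3 -m jog '[{"delta_pos":[-13,35,0],"spin":0.12,"claw":1},{"delta_pos":[-26,70,0],"spin":0.25,"claw":1},{"delta_pos":[-39,106,0],"spin":0.38,"claw":1},{"delta_pos":[-52,141,0],"spin":0.51,"claw":1},{"delta_pos":[-65,177,0],"spin":0.64,"claw":1},{"delta_pos":[-78,212,0],"spin":0.77,"claw":1},{"delta_pos":[-91,248,0],"spin":0.9,"claw":1},{"delta_pos":[-103,283,-20],"spin":1.03,"claw":1}]'
python3 -m jog '[{"delta_pos":[0,0,-20],"spin":0.13,"claw":1},{"delta_pos":[0,0,-60],"spin":0.13,"claw":1},{"delta_pos":[0,0,-70],"spin":0.13,"claw":1},{"delta_pos":[0,0,-70],"spin":0.13,"claw":1}]'
python3 - <<'E'
from h import *
s=bot.observe();print(s['position'],s['tool_rot'],s['grip_width'])
t=eyes.grab_frame('top');s=eyes.grab_frame('side')
cv2.imwrite('pics/c4.png',np.hstack([grid(crop(t,225,130,80,100,5),225,130,5),grid(crop(s,220,150,80,100,5),220,150,5)]))
E
```

```text
clock: 3.5
position: [0.5012, 0.0261, 0.1493]
tool_rot: [3.133, 0.011, 2.866]
force: [1.0, 0.9, -1.8]
grip_width: 0.013
clock: 3.9
position: [0.5006, 0.0261, 0.0789]
tool_rot: [3.133, 0.009, 2.995]
force: [0.5, 0.1, -1.1]
grip_width: 0.0127
[0.500607   0.02606071 0.07886037] [3.13329696 0.00884067 2.99506048] 0.012654508197429592
```

View pics/c4.png

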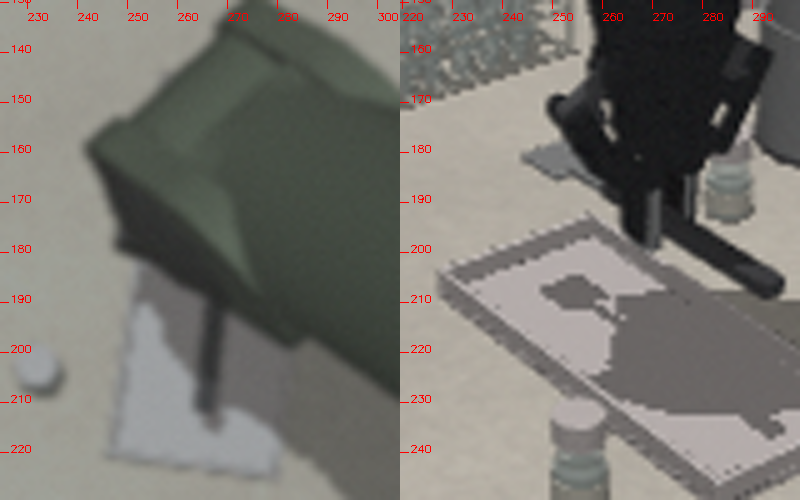

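Spatula held, blade away from the robot, lined up with the tray (handle end at top (264,213)). Lowering.

```bash
python3 -m jog '[{"delta_pos":[2,0,-35],"spin":0,"claw":1},{"delta_pos":[2,0,-55],"spin":0,"claw":1},{"delta_pos":[2,0,-62],"spin":0,"claw":1},{"delta_pos":[2,0,-66],"spin":0,"claw":1},{"delta_pos":[2,0,-69],"spin":0,"claw":1},{"delta_pos":[2,0,-69],"spin":0,"claw":1}]'
```

```text
clock: 4.6
position: [0.5043, 0.0261, 0.0123]
tool_rot: [3.133, 0.013, 2.995]
force: [-0.2, -0.4, 0.3]
grip_width: 0.0126
```

```bash
python3 -m jog '[{"delta_pos":[0,0,-2],"spin":0,"claw":1},{"delta_pos":[0,0,-4],"spin":0,"claw":1},{"delta_pos":[0,0,-6],"spin":0,"claw":1},{"delta_pos":[0,0,-6],"spin":0,"claw":1}]'
```

```text
clock: 5.0
position: [0.5042, 0.0261, 0.006]
tool_rot: [3.133, 0.013, 2.995]
force: [-0.1, 0.5, -0.8]
grip_width: 0.0127
```

```bash
python3 -m jog '[{"delta_pos":[0,0,-1],"spin":0,"claw":1},{"delta_pos":[0,0,-1],"spin":0,"claw":0.7},{"delta_pos":[0,0,-1],"spin":0,"claw":0.65},{"delta_pos":[0,0,-1],"spin":0,"claw":0.65},{"delta_pos":[0,0,30],"spin":0,"claw":0.65},{"delta_pos":[0,0,80],"spin":0,"claw":0.65},{"delta_pos":[0,0,130],"spin":0,"claw":0.65},{"delta_pos":[0,0,180],"spin":0,"claw":0.65}]'
```

```text
clock: 5.8
position: [0.5036, 0.0263, 0.188]
tool_rot: [3.132, 0.012, 2.995]
force: [0.3, -0.8, -0.6]
grip_width: 0.0297
```

```bash
python3 -m jog '[{"delta_pos":[2,36,0],"spin":-0.13,"claw":0.45},{"delta_pos":[4,72,0],"spin":-0.26,"claw":0.45},{"delta_pos":[5,108,0],"spin":-0.39,"claw":0.45},{"delta_pos":[6,144,0],"spin":-0.52,"claw":0.45},{"delta_pos":[8,180,0],"spin":-0.65,"claw":0.45},{"delta_pos":[10,216,0],"spin":-0.78,"claw":0.45},{"delta_pos":[11,251,0],"spin":-0.9,"claw":0.45},{"delta_pos":[11,251,-40],"spin":-0.9,"claw":0.45}]'
python3 -m jog '[{"delta_pos":[0,0,-10],"spin":0,"claw":0.45},{"delta_pos":[0,0,-22],"spin":0,"claw":0.45},{"delta_pos":[0,0,-22],"spin":0,"claw":0.45}]'
python3 - <<'E'
from h import *
s=bot.observe();print(s['position'],s['tool_rot'],s['grip_width'])
t=eyes.grab_frame('top');s=eyes.grab_frame('side')
cv2.imwrite('pics/c5.png',np.hstack([grid(crop(t,220,130,80,100,5),220,130,5),grid(crop(s,150,180,80,100,5),150,180,5)]))
E
```

```text
clock: 6.6
position: [0.5156, 0.2841, 0.1515]
tool_rot: [3.124, 0.01, 2.095]
force: [1.2, -0.6, 0.3]
grip_width: 0.0471
clock: 6.9
position: [0.5154, 0.2833, 0.1289]
tool_rot: [3.125, 0.01, 2.095]
force: [0.1, 0.5, 0.4]
grip_width: 0.0471
[0.51542367 0.28326647 0.12888249] [3.1252446  0.01003309 2.09495138] 0.047083895607544855
```

View pics/c5.png

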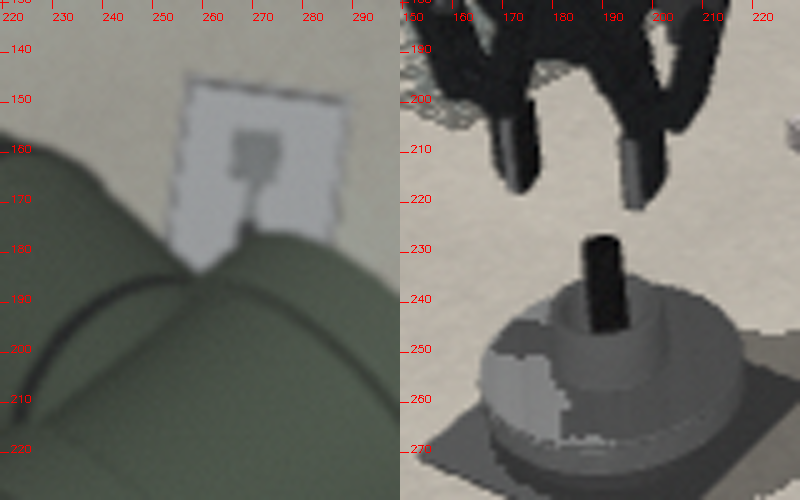

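Side view: fingertips at (174,218) and (198,220), knob top at (190,228), so the tool sits about 6 mm too far in +y. The blade lies in the tray (top (270,160)). I'll correct y and descend.

```bash
python3 -c "
from h import *
s=bot.observe()['position'];print(proj('side',[s[0],s[1],s[2]+.007]),proj('side',[.5152,.2774,.102]))"
python3 -m jog '[{"delta_pos":[0,-6,0],"spin":0,"claw":0.45},{"delta_pos":[0,-6,-20],"spin":0,"claw":0.45},{"delta_pos":[0,-6,-40],"spin":0,"claw":0.45},{"delta_pos":[0,-6,-54],"spin":0,"claw":0.45},{"delta_pos":[0,-6,-54],"spin":0,"claw":0.45}]'
```

```text
[185.37524009 215.97155981] [189.44702451 228.45462145]
clock: 7.5
position: [0.5157, 0.2767, 0.0753]
tool_rot: [3.125, 0.01, 2.094]
force: [-0.1, -0.4, -0.6]
grip_width: 0.0471
```

```bash
python3 -m jog '[{"delta_pos":[0,0,0],"spin":0,"claw":1},{"delta_pos":[0,0,0],"spin":0,"claw":1},{"delta_pos":[0,0,0],"spin":0,"claw":1},{"delta_pos":[0,0,0],"spin":0,"claw":1},{"delta_pos":[0,0,0],"spin":0,"claw":1}]' 80
python3 -m jog '[{"delta_pos":[0,0,5],"spin":0,"claw":1},{"delta_pos":[0,0,10],"spin":0,"claw":1},{"delta_pos":[0,0,20],"spin":0,"claw":1},{"delta_pos":[0,0,20],"spin":0,"claw":1}]'
```

```text
clock: 8.0
position: [0.5163, 0.277, 0.0763]
tool_rot: [3.123, 0.01, 2.094]
force: [1.0, -0.4, 6.5]
grip_width: 0.0156
clock: 8.4
position: [0.5169, 0.2773, 0.0978]
tool_rot: [3.122, 0.01, 2.094]
force: [1.1, 0.9, -5.3]
grip_width: 0.0153
```

```bash
python3 -m jog '[{"delta_pos":[0,0,25],"spin":0,"claw":1},{"delta_pos":[0,0,60],"spin":0,"claw":1},{"delta_pos":[0,-5,90],"spin":0,"claw":1},{"delta_pos":[5,-25,100],"spin":-0.05,"claw":1},{"delta_pos":[11,-60,100],"spin":-0.1,"claw":1},{"delta_pos":[18,-100,100],"spin":-0.15,"claw":1},{"delta_pos":[25,-140,100],"spin":-0.2,"claw":1},{"delta_pos":[32,-180,100],"spin":-0.25,"claw":1}]'
python3 -m jog '[{"delta_pos":[6,-40,0],"spin":-0.05,"claw":1},{"delta_pos":[12,-80,0],"spin":-0.1,"claw":1},{"delta_pos":[18,-120,0],"spin":-0.15,"claw":1},{"delta_pos":[24,-160,0],"spin":-0.2,"claw":1},{"delta_pos":[30,-200,0],"spin":-0.25,"claw":1},{"delta_pos":[36,-235,0],"spin":-0.3,"claw":1},{"delta_pos":[40,-265,0],"spin":-0.3,"claw":1},{"delta_pos":[42,-280,0],"spin":-0.3,"claw":1}]'
```

```text
clock: 9.2
position: [0.5488, 0.0956, 0.198]
tool_rot: [3.122, 0.011, 1.842]
force: [0.9, -1.2, -4.8]
grip_width: 0.0156
clock: 10.0
position: [0.5905, -0.1875, 0.1978]
tool_rot: [3.122, 0.011, 1.539]
force: [-0.5, 1.1, -5.3]
grip_width: 0.0155
```

```bash
python3 -m jog '[{"delta_pos":[4,-30,0],"spin":0,"claw":1},{"delta_pos":[6,-52,0],"spin":0,"claw":1},{"delta_pos":[7,-63,0],"spin":0,"claw":1},{"delta_pos":[7,-63,-15],"spin":0,"claw":1},{"delta_pos":[7,-63,-15],"spin":0,"claw":1},{"delta_pos":[7,-63,-15],"spin":0,"claw":1}]'
python3 - <<'E'
from h import *
s=bot.observe();p=s['position'];print(p,s['tool_rot'],s['grip_width'])
t=eyes.grab_frame('top');s=eyes.grab_frame('side')
cv2.imwrite('pics/c6.png',np.hstack([grid(crop(t,325,110,80,100,5),325,110,5),grid(crop(s,265,100,80,100,5),265,100,5)]))
i=p[2]-.0463
for n in('top','side'):
  for nm,x,y,z,r in(('can rim',.598,-.251,.09,.05),('foot',.598,-.251,0,.0515),('outer plate',p[0],p[1],i+.01,.06),('skirt',p[0],p[1],i-.008,.06)):
    c=circ(n,x,y,z,r);print(n,nm,c.min(0).round(1),c.max(0).round(1))
E
```

```text
clock: 10.6
position: [0.5974, -0.2487, 0.1821]
tool_rot: [3.123, 0.01, 1.541]
force: [-0.1, 1.0, -4.5]
grip_width: 0.0154
[ 0.59736504 -0.24865623  0.18208401] [3.12310553 0.01034166 1.5410597 ] 0.015441452754708998
top can rim [341.4 132.4] [374.1 164.2]
top foot [335.9 139.6] [367.5 170.5]
top outer plate [340.8 124.2] [381.5 163.8]
top skirt [339.7 125.9] [379.9 165.1]
side can rim [291.4 145.4] [323.3 158.3]
side foot [290. 170.] [321.6 184.5]
side outer plate [288.5 128.3] [327.7 142.8]
side skirt [288.3 133.6] [327.2 148.5]
```

View pics/c6.png

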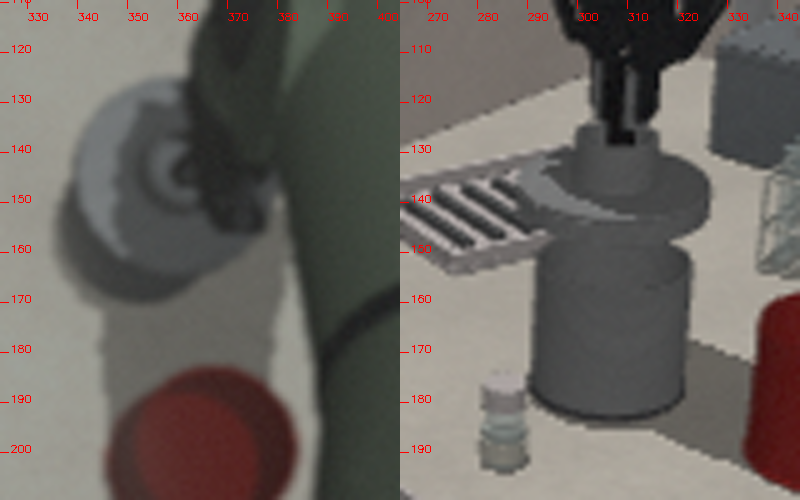

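Side view: lid centre u≈307.4 and canister centre u≈307.2. In the top view both outlines match prediction within about 0.5 px. The lids hang level above the mouth with a 2 mm y offset. Lowering gently.

```bash
python3 -m jog '[{"delta_pos":[0,-2,-8],"spin":0,"claw":1},{"delta_pos":[0,-2,-16],"spin":0,"claw":1},{"delta_pos":[0,-2,-24],"spin":0,"claw":1},{"delta_pos":[0,-2,-32],"spin":0,"claw":1},{"delta_pos":[0,-2,-38],"spin":0,"claw":1},{"delta_pos":[0,-2,-41],"spin":0,"claw":1},{"delta_pos":[0,-2,-43],"spin":0,"claw":1},{"delta_pos":[0,-2,-43],"spin":0,"claw":1}]'
```

```text
clock: 11.5
position: [0.5977, -0.2513, 0.1398]
tool_rot: [3.122, 0.011, 1.541]
force: [-0.1, 0.2, -4.6]
grip_width: 0.016
```

```bash
python3 -m jog '[{"delta_pos":[0,0,-1],"spin":0,"claw":1},{"delta_pos":[0,0,-2],"spin":0,"claw":1},{"delta_pos":[0,0,-3],"spin":0,"claw":1},{"delta_pos":[0,0,-4],"spin":0,"claw":1},{"delta_pos":[0,0,-4],"spin":0,"claw":1}]'
```

```text
clock: 12.0
position: [0.5983, -0.2513, 0.1365]
tool_rot: [3.121, 0.011, 1.541]
force: [0.4, -0.4, 3.5]
grip_width: 0.0155
```

Force went from −4.6 to +3.5 N exactly at the predicted seat height (0.1365 measured, 0.1363 expected). Releasing the knob and rising.

```bash
python3 -m jog '[{"delta_pos":[0,0,0],"spin":0,"claw":0.7},{"delta_pos":[0,0,0],"spin":0,"claw":0.5},{"delta_pos":[0,0,0],"spin":0,"claw":0.45},{"delta_pos":[0,0,0],"spin":0,"claw":0.45},{"delta_pos":[0,0,20],"spin":0,"claw":0.45},{"delta_pos":[0,0,45],"spin":0,"claw":0.2},{"delta_pos":[0,0,45],"spin":0,"claw":0},{"delta_pos":[0,0,45],"spin":0,"claw":0}]'
python3 - <<'E'
from h import *
s=bot.observe();p=s['position'];print(p,s['tool_rot'],s['grip_width'],s['force'])
t=eyes.grab_frame('top');s=eyes.grab_frame('side')
cv2.imwrite('pics/c7.png',np.hstack([grid(crop(t,325,110,80,100,5),325,110,5),grid(crop(s,265,100,80,100,5),265,100,5)]))
for n in('top','side'):
  for nm,x,y,z,r in(('can rim',.598,-.251,.09,.05),('foot',.598,-.251,0,.0515),('outer plate',.598,-.251,.1,.06),('skirt',.598,-.251,.082,.06),('knobtop',.598,-.251,.162,.009),('collartop',.598,-.251,.13,.026)):
    c=circ(n,x,y,z,r);print(n,nm,c.min(0).round(1),c.max(0).round(1))
E
```

```text
clock: 12.8
position: [0.5984, -0.2515, 0.1817]
tool_rot: [3.12, 0.012, 1.541]
force: [0.5, -0.4, -0.1]
grip_width: 0.0851
[ 0.5983962  -0.25146278  0.18171073] [3.11990892 0.0117966  1.54052565] 0.08509591780708425 [ 0.49560906 -0.37407779 -0.12153112]
top can rim [341.4 132.4] [374.1 164.2]
top foot [335.9 139.6] [367.5 170.5]
top outer plate [338.8 128.3] [378.2 166.7]
top skirt [337.7 130. ] [376.7 167.9]
top knobtop [360.1 139.2] [366.3 145.2]
top collartop [352.  136.5] [369.4 153.5]
side can rim [291.4 145.4] [323.3 158.3]
side foot [290. 170.] [321.6 184.5]
side outer plate [288.4 141.4] [326.7 156.7]
side skirt [288.2 146.5] [326.3 162.1]
side knobtop [305.7 129. ] [311.6 131.1]
side collartop [299.6 136.7] [316.4 143.1]
```

View pics/c7.png

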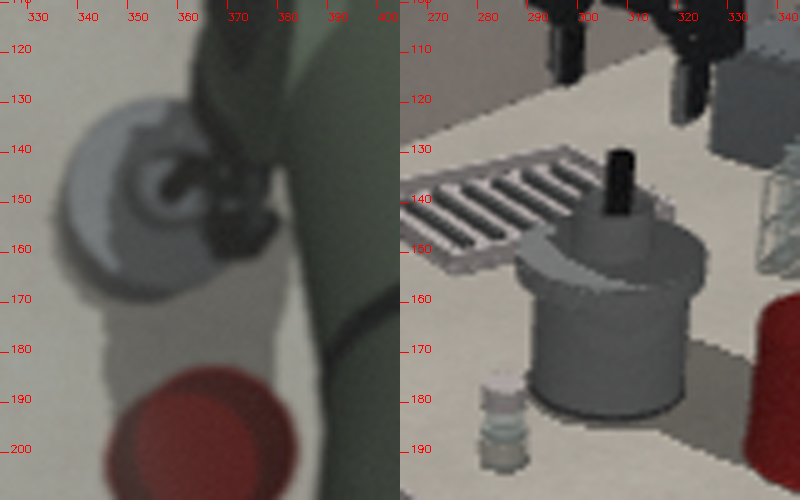

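Seated: knob top at side (308.5,130), predicted (308.6,130), and the plate and collar extents match. Descending around the collar.

```bash
python3 -m jog '[{"delta_pos":[0,0,-25],"spin":0,"claw":0},{"delta_pos":[0,0,-50],"spin":0,"claw":0},{"delta_pos":[0,0,-70],"spin":0,"claw":0},{"delta_pos":[0,0,-80],"spin":0,"claw":0},{"delta_pos":[0,0,-80],"spin":0,"claw":0}]'
```

```text
clock: 13.4
position: [0.5971, -0.2509, 0.0991]
tool_rot: [3.124, 0.01, 1.541]
force: [-0.4, 0.5, -0.9]
grip_width: 0.085
```

```bash
python3 -m jog '[{"delta_pos":[0.5,0,2],"spin":0,"claw":0.2},{"delta_pos":[0.5,0,2],"spin":0,"claw":0.4},{"delta_pos":[0.5,0,2],"spin":0,"claw":1},{"delta_pos":[0.5,0,2],"spin":0,"claw":1},{"delta_pos":[0.5,0,2],"spin":0,"claw":1},{"delta_pos":[0.5,0,2],"spin":0,"claw":1}]' 60
```

```text
clock: 14.0
position: [0.5983, -0.2511, 0.1027]
tool_rot: [3.122, 0.011, 1.54]
force: [-0.9, 0.4, 10.3]
grip_width: 0.05
```

```bash
python3 -m jog '[{"delta_pos":[0,0,5],"spin":0,"claw":1},{"delta_pos":[0,0,12],"spin":0,"claw":1},{"delta_pos":[0,0,20],"spin":0,"claw":1},{"delta_pos":[0,0,30],"spin":0,"claw":1},{"delta_pos":[0,0,30],"spin":0,"claw":1}]'
```

```text
clock: 14.5
position: [0.599, -0.2514, 0.1345]
tool_rot: [3.12, 0.012, 1.54]
force: [-0.2, 0.8, -1.6]
grip_width: 0.0503
```

Force −1.6 to −2 N, so only the outer lid (about 2.2 N) is held. Continuing up.

```bash
python3 -m jog '[{"delta_pos":[0,0,12],"spin":0,"claw":1},{"delta_pos":[0,0,27],"spin":0,"claw":1},{"delta_pos":[0,0,42],"spin":0,"claw":1},{"delta_pos":[0,0,57],"spin":0,"claw":1},{"delta_pos":[0,0,72],"spin":0,"claw":1},{"delta_pos":[0,0,84],"spin":0,"claw":1},{"delta_pos":[0,0,90],"spin":0,"claw":1},{"delta_pos":[0,0,90],"spin":0,"claw":1}]'
python3 - <<'E'
from h import *
s=bot.observe();p=s['position'];print(p,s['tool_rot'],s['grip_width'],s['force'])
t=eyes.grab_frame('top');s=eyes.grab_frame('side')
cv2.imwrite('pics/c8.png',np.hstack([grid(crop(t,225,110,160,120,3)[:360,:420],225,110,3,20),grid(crop(s,255,75,75,120,5)[:],255,75,5)[:360] if 0 else cv2.copyMakeBorder(grid(crop(s,255,75,75,120,4),255,75,4),0,0,0,0,0)[:360]]))
cv2.imwrite('pics/c8s.png',grid(crop(s,220,75,125,120,5),220,75,5))
z=p[2]-.1027+.082
for z in(z,):
  c=circ('side',p[0],p[1],z,.06);print('skirt',z,c.min(0),c.max(0))
E
```

```text
clock: 15.3
position: [0.5992, -0.2515, 0.2253]
tool_rot: [3.119, 0.012, 1.54]
force: [1.1, 0.3, -3.0]
grip_width: 0.0502
[ 0.59922846 -0.25149743  0.22529578] [3.11917693 0.01211452 1.54033495] 0.05020439394334088 [ 1.07258722  0.33686221 -3.02759505]
skirt 0.2045957777487777 [289.31297234 110.1642502 ] [329.34751713 123.38556217]
```

View pics/c8s.png

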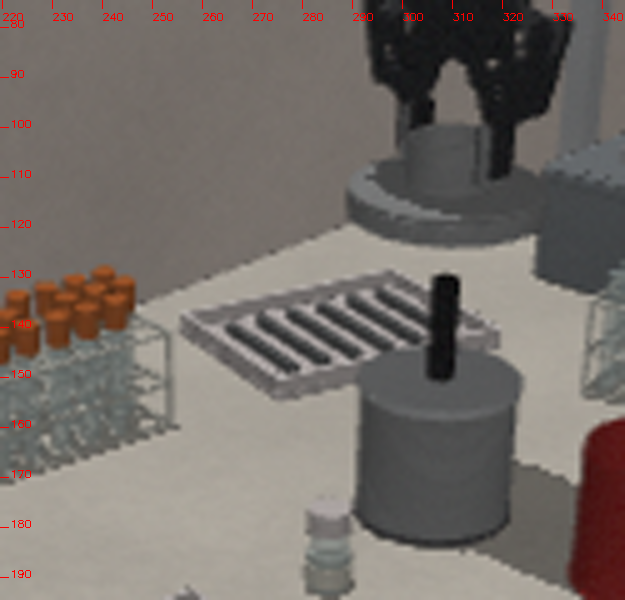

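View pics/c8.png

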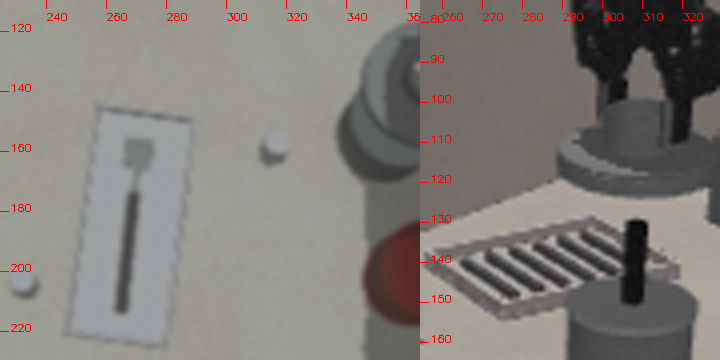

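Final pictures: the outer lid hangs level (side u 289–329, rim bottom v≈123, matching a rim height of about 0.205 m). The knob top is at (308.5,130), so 0.162 m. The inner lid is seated with its flange on the rim, the spatula lies inside the tray, and both vials are upright. Handing in.

```bash
python3 -c "
from workcell import bot
print(bot.job_done())"
```

```text
the job is handed in; nothing more can be done
None
```

The job is done and handed in at about 15.4 s of the 69 s allowed. No verdict is reported.

- **Spatula:** I took it off the canister mouth and laid it in the tray. I released it a few millimetres above the floor, because the fingertips reach below the handle. The final picture shows it lying inside the tray walls.
- **Lids:** I carried both by the knob and lowered them until the wrist force reversed from −4.6 to +3.5 N, at the expected seat height. I then let go of the knob, gripped the collar and raised only the outer lid; the wrist showed 1.6–3 N, against about 2.2 N for that lid.
- **Last checks:** The outer lid's rim is about 0.205 m high and the knob top 0.162 m. The inner lid's flange sits on the rim, both vials are standing, and the red look-alikes were left alone.
- **Not perfect:** The tool's orientation drifted to about 1.5° off vertical, and the moves could not correct it. The lid looks level in the picture, but a tilt of that size would be hard to see.

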